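Start and close the captive screw cap on a flask's slanted neck

TASK

The big green screw cap on the slanted neck of the flask in the heating mantle is only resting on top of its thread. Turn it backward (anticlockwise, looking onto the cap) until it drops into the start of the thread, then screw it clockwise until it is fully home and let go of it. Leave the glassware and small things around it standing where they are.

Things in the scene. Friction and masses are not known exactly. Their poses are not given: they have to be found in the camera images.
- mantle: White and blue heating mantle, 150 mm wide, on a 170 mm square blue foot, clamped down. In it a 100 mm glass three-neck flask: upright middle neck with a white stopper, top 239 mm above the counter; a stoppered neck leaning to the mantle's +x; the neck with the green screw cap leaning 35 degrees from vertical to its -x (side with two black knobs). Origin: centre of the foot's underside; z up.
- neck_axis (a point): Fixed point on the slanted neck's axis, 115 mm from the flask ball's centre (which is 150 mm above the mantle's origin). z points out and up along the neck and is the axis the cap turns about; -x points to the neck's outer, lower side. When the cap is fully home its lower edge is level with this point. The glass collar below it is 38 mm wide.
- cap_top (a point): Centre of the top of the green ribbed screw cap, 48 mm in diameter, 28 mm high; a white line runs on its top toward the rim along this point's -x; z along the neck, out of the top. The cap is captive: it turns and rides up to 18 mm along the neck but cannot come off. About 70 g; let go over the thread start it drops by its weight (a firm grip holds it up). Turning takes about 0.04 N m.
- cap_turn (a joint): Turn of the cap about the neck, rad, positive clockwise seen onto its top (screwing on). At 0 the white line points to the neck's outer, lower side: the thread start, where (0 to -0.6) the cap can drop in. Stops: -0.6 backward, 1.6 forward (home, once in the thread). It starts between 0.4 and 1.2, resting on top of the thread ridge; forward from there it binds near 1.4 without engaging.
- cap_lift (a joint): Height of the cap above its home position along the neck, m; 0 is fully home. Thread: 20 mm per turn (3.18 mm per rad). In the thread, lift = 0.00318 x (1.6 - cap_turn), with 1 mm of play: 5 mm at the thread start. On top of the ridge it is 8.2 mm more: turned back it climbs to about 13 mm at 0, then can drop 8 mm.
- erlenmeyer: Amber conical flask, 84 mm wide at the foot, 124 mm tall, loose bystander; it must be left standing where it is. Origin: centre of its underside.
- jar_a: Clear screw-lid jar with a brass lid, 72 mm wide, 100 mm tall, loose bystander; it must be left standing where it is. Origin: centre of its underside.
- jar_b: Green screw-lid jar with an aluminium lid, 72 mm wide, 100 mm tall, loose bystander; it must be left standing where it is. Origin: centre of its underside.
- reagent: Small amber bottle with a black cap, 56 mm wide, 120 mm tall, loose bystander; it must be left standing where it is. Origin: centre of its underside.
- beaker: Clear open beaker, 76 mm wide, 90 mm tall, loose bystander; it must be left standing where it is. Origin: centre of its underside.
- cork_ring: Cork ring lying flat, 90 mm wide, 25 mm high, loose bystander; it must be left standing where it is. Origin: centre of its underside.
- clip: Green plastic joint clip lying flat, about 50 mm long, 8 mm high, loose bystander; it must be left standing where it is. Origin: centre of its underside.

How it is judged:
By the outcome, as a careful person would: the job done as asked, in the order asked, and still so for the second after the job is handed in, with the robot touching nothing.
It also fails if it takes over 58 s, if anything falls off the work surface, if the arm or the gripper's body presses on something with over 40 N, if the wrist force passes 120 N, or if a joint passes its speed limit or range.

ROBOT

A 7-joint arm with a two-finger parallel gripper is mounted at the origin on the work surface. World frame = base frame: x ahead of the robot, y to its left, z up, the work surface at z = 0. Lengths are in mm, angles in degrees, forces in N, time in s.
With the tool pointing down it reaches from about 400 to 850 mm from the base axis. Payload 10.4 kg.
Tool frame: the origin (TCP) lies between the finger pads; the fingertips stand ctrl.tcp_to_tips ahead of it and the grasp point (between the pads) is the TCP (ctrl.tcp_to_tips is the distance from the TCP to the fingertips, in mm); z points along the fingers, y is the direction in which the jaws open and shut (so a half turn about z gives the same grasp; the last joint's range is limited). The gripper opens to 87 mm and grips with 3 to 60 N. Pads are 19 mm wide; open, the fingers measure 117 mm over their backs; the gripper's body (75 mm by 190 mm) begins 51 mm behind the grasp point.
Start: joints at [75.252, 19.034, -3.707, 83.658, 1.238, 77.344, -5.071], TCP at [145.425, -607.866, 241.576] pointing down, gripper open.
Joint ranges: [-148.97, 148.97], [-28.65, 121.19], [-84.17, 76.75], [9.2, 138.47], [-72.65, 252.65], [3.7, 117.97], [-149.18, 149.18]. Speed limits (degrees/s): [127.2, 127.2, 159.86, 159.86, 180, 180, 180].

INTERFACE

Orientations are given as [roll, pitch, yaw] about the fixed x, y, z axes, in that order (R = Rz(yaw) Ry(pitch) Rx(roll)).
In Python, from station import ctrl gives the robot as it stands.
- The arm moves only by the tool carry_out, never from a script. Its argument "rows" is a list of rows, each a list of 5 numbers: the finger opening in mm, from 0 to 87, then the shift along the tool's x, y, z in units of 50 mm (1.0 is 50 mm), then the turn about the tool's z in units of 6 degrees (1.0 is 6 degrees). In form: [[claw, tx, ty, tz, roll], ...]. A call has 1 to 12 rows; each row shifts and turns the commanded pose from where the row before left it, along the tool's axes as they then stand; what a row does not reach is not made up. A row lasts 1/10 s, in which the tool goes at most 50 mm and 8.59 degrees, less where a joint would pass 70% of its speed; a pose out of reach is approached as far as the arm can. A call is refused whole if a number of a shift passes 1 or a number of a turn 1, either way. A call with a gripper value outside its range is refused whole. The fingers move at their own pace and stop on an object; "squeeze" is the grip in N (left out, the last holds). Time passes only in rows, so rows that do not move let the fingers close. It gives the time, the measured TCP pose, the force and the opening at its end, in the units of the state.
- ctrl.observe(): the state, without advancing time (a new reading comes with each control period).
- ctrl.grab_frame(name): name is "side" or "top"; returns a dict with "frame" (420x560x3 uint8, red, green, blue), "camera_matrix" (3x3 intrinsics, pixels), "k1" (the pictures are not rectified: a ray, as slopes to the right and down, at radius r is drawn at 1 + k1 r^2 times it, then the intrinsics apply), "xyz" and "rotation" of the camera in the world. Camera axes: x right, y up, looking along -z (the intrinsics and any distortion apply to the point x, -y, -z); pixel columns grow to the right and rows downward; lengths in mm; the calibration is good to about 2 mm. A picture is of the moment at which its call begins. There is no depth.
- ctrl.close_job(): hands the job in, once; it reports no verdict.
Trained networks look in a picture, given as the dict that the camera call returned (one of the last four; its "shot" number tells which), for a name from the list of things; names that differ only in an ending like _2 or _b are one class to them, and where a whole thing is asked for, a point or a joint stands for the part that bears it (a point fixed in the world has none). Each returns a list of dicts, best first, with "conf" (0 to 1); they miss things now and then, are a little off and sometimes report something else, mostly with a low value. They report only what shows in the picture. A call takes as long as a camera call.
- ctrl.search_frame(picture, name): "point" ([x, y, z] in mm, in world coordinates, good to about 4 mm: the middle of the surface that is visible of it).
The state is a dict: "time": time; "q": joint angles; "joint_velocities": joint speeds; "effort": joint torques, N m; "eef_pos": TCP position; "tcp_rot": TCP orientation; "force": force on the tool from outside, world axes, zero at the start; "torque": the same for the moment, N m; "opening": finger opening in mm.
Only numpy, scipy, OpenCV 4.12 (cv2) and the standard library are available. Lean on these libraries where they do the work, as an engineer would, in place of code of your own. Each camera call takes 0.05 s, during which the arm holds its last target. There are 200 camera calls.

## Working session

There is one attempt and no reset: what is moved stays moved. The work goes in short steps, Python scripts to look and compute and a tool call to move; the robot and the scene stay as the last step left them, time stands still between calls to the robot, and variables do not carry over. Pictures are saved under pics/ and viewed, about 8 in all and at most 12, crops included, and the job is handed in when it is done.

Besides the shell and the picture viewer there is one more tool, called by a JSON object that holds its "fn" and its "kwargs", one argument or row to a line. carry_out: Moves the arm, as the interface text tells. Its arguments: {"type":"object","properties":{"rows":{"type":"array"},"squeeze":{"type":"number"}},"required":["rows"]}

```bash
mkdir -p pics; ls
python3 - <<'E'
from station import ctrl
import cv2
s=ctrl.observe(); print({k:s[k] for k in('time','eef_pos','tcp_rot','opening','force')}, ctrl.tcp_to_tips)
P={}
for n in('side','top'):
    p=ctrl.grab_frame(n); P[n]=p
    cv2.imwrite(f'pics/{n}1.png',p['frame'][:,:,::-1]); print(n,p['xyz'],p['rotation'],p['camera_matrix'],p['k1'])
    for t in('cap_top','mantle','erlenmeyer','jar_a','reagent','beaker','cork_ring','clip'):
        print(t,[(r['point'],r['conf']) for r in ctrl.search_frame(p,t)][:3])
E
```

```text
pics
{'time': 0.0, 'eef_pos': array([ 145.318229  , -607.47781761,  240.73446726]), 'tcp_rot': array([-1.79914668e+02,  3.94340256e-03,  1.34536108e+01]), 'opening': 87.51634362548691, 'force': array([-0.10305798,  0.50045766,  0.15363932])} 19.0
side [ 272.49215864  760.83531758 1203.26293238] [  38.93405503    0.19678604 -155.8781338 ] [[501.34508736   0.         284.27609297]
 [  0.         501.34508736 207.34874086]
 [  0.           0.           1.        ]] 0.05005033932622261
cap_top [([628.2, 435.1, 101.3], 0.67), ([607.2, -19.8, 271.8], 0.61)]
mantle [([659.2, 10.5, 132.0], 0.71)]
erlenmeyer [([692.9, 173.9, 51.3], 0.75)]
jar_a [([490.5, -414.9, 73.6], 0.97), ([628.9, 430.5, 104.0], 0.73)]
reagent [([623.5, -422.3, 70.7], 0.61), ([491.9, -416.5, 73.2], 0.44)]
beaker [([495.8, 437.0, 45.7], 0.71)]
cork_ring [([654.3, -184.7, 27.3], 0.75), ([627.1, -422.2, 70.3], 0.34), ([494.2, 434.7, 45.9], 0.23)]
clip [([514.8, 25.2, 8.9], 0.65), ([490.1, -416.5, 72.9], 0.38)]
top [ 448.77352572  -21.96607458 1708.27128548] [  6.44671167   0.59915638 -91.16781721] [[481.38880651   0.         282.4569876 ]
 [  0.         481.38880651 214.02112996]
 [  0.           0.           1.        ]] -0.15349449683675442
cap_top [([610.7, -33.0, 278.6], 0.62)]
mantle [([675.8, -26.4, 140.0], 0.76)]
erlenmeyer [([692.5, 151.0, 52.4], 0.75)]
jar_a [([626.9, 405.6, 95.5], 0.93), ([490.2, -426.8, 100.4], 0.56)]
reagent [([632.5, -430.0, 81.8], 0.6), ([680.1, -202.4, 24.0], 0.21)]
beaker [([490.1, 458.8, 36.5], 0.98)]
cork_ring [([679.7, -204.5, 25.4], 0.55)]
clip [([517.0, 27.3, 4.3], 0.57)]
```

```bash
python3 - <<'E'
import cv2,numpy as np
a=cv2.imread('pics/side1.png');b=cv2.imread('pics/top1.png')
def c(i,x,y,w,h): return cv2.resize(i[y:y+h,x:x+w],(400,600*1),interpolation=cv2.INTER_CUBIC)
cv2.imwrite('pics/s1b.png',cv2.resize(a,(800,600)))
E
cat > h.py <<'E'
import numpy as np,cv2
from scipy.spatial.transform import Rotation as R
def Rm(e): return R.from_euler('xyz',e,degrees=True).as_matrix()
def proj(p,X):
    r=Rm(p['rotation']) if np.size(p['rotation'])==3 else np.array(p['rotation'])
    c=(np.atleast_2d(X)-p['xyz'])@r
    s=np.c_[c[:,0],-c[:,1]]/-c[:,2:]
    s=s*(1+p['k1']*(s**2).sum(1,keepdims=True))
    K=p['camera_matrix']; return s*K[0,0]+[K[0,2],K[1,2]]
E
```

```text
(no output)
```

View pics/s1b.png

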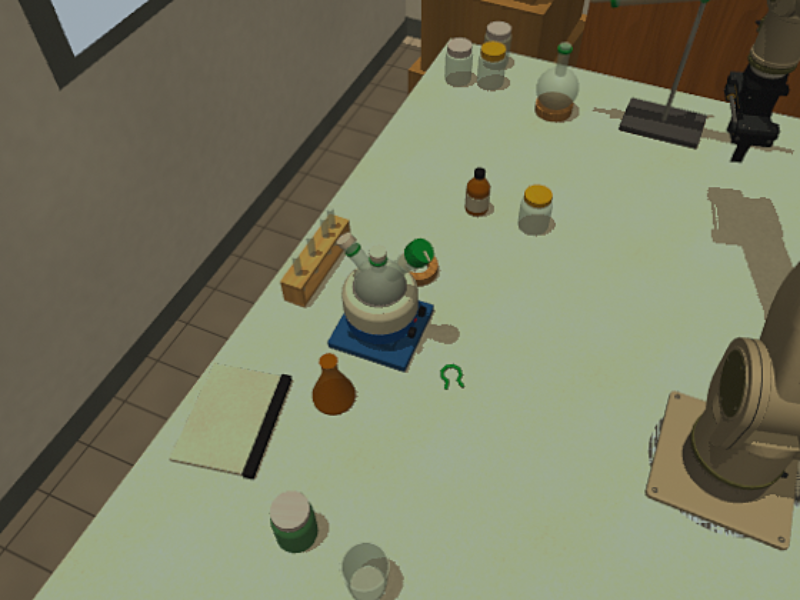

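View pics/top1.png

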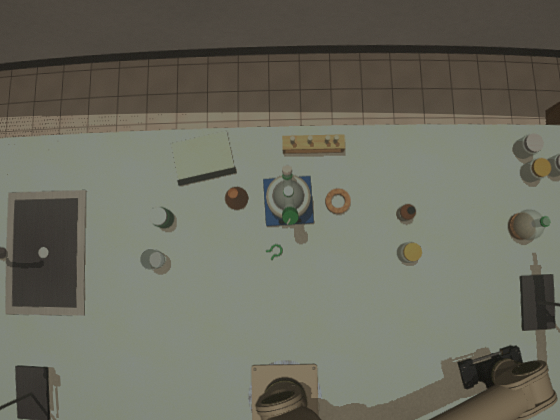

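Side view: the green cap is at about (419,253) of 800x600 with its white line pointing down-right, facing the robot. The mantle's foot is almost square to the world, the clip lies at (452,377), and the way over the cap is clear. The moves allow no tilting, so I'll turn the cap with a vertical gripper straddling it across its horizontal diameter, in short ratcheting rolls. First I'll refine the mantle pose.

```bash
cat >> h.py <<'E'
from scipy.optimize import least_squares
def mant(m,P):
    a=np.radians(m[2]);c,s=np.cos(a),np.sin(a)
    P=np.atleast_2d(P); return np.c_[m[0]+c*P[:,0]-s*P[:,1],m[1]+s*P[:,0]+c*P[:,1],P[:,2]]
S,C=np.sin(np.radians(35)),np.cos(np.radians(35))
def neck(d,r=0,t=0): # dist from ball centre, radius, cap_turn angle (line direction)
    # at t=0 points to the -x (outer, lower); t>0 clockwise seen onto top
    return np.array([-S*d,0,150+C*d])+r*(np.cos(t)*np.array([-C,0,-S])+np.sin(t)*np.array([0,1,0]))
E
python3 - <<'E'
from station import ctrl
from h import *
import pickle
P={}
out=[]
for n in('side','top'):
    p=ctrl.grab_frame(n);P[n]={k:np.array(p[k]) for k in('frame','camera_matrix','k1','xyz','rotation')}
    f=p['frame']; hsv=cv2.cvtColor(f,cv2.COLOR_RGB2HSV)
    g=cv2.inRange(hsv,(50,120,40),(75,255,255))
    k,l,st,ce=cv2.connectedComponentsWithStats(g)
    print(n,[(st[i].tolist(),ce[i].round(1).tolist()) for i in range(1,k) if st[i][4]>20])
    b=cv2.inRange(hsv,(100,130,40),(125,255,255))
    k,l,st,ce=cv2.connectedComponentsWithStats(b)
    pts=np.argwhere(b>0)[:,::-1]; pts=pts[(abs(pts-[272,200]).max(1)<80)].astype(np.float32)
    h=cv2.convexHull(pts); print(cv2.approxPolyDP(h,3,True)[:,0].tolist())
    u,v=proj(p,[[615,-26,265]])[0].round().astype(int)
    out.append(cv2.resize(f[v-38:v+62,u-35:u+32],(402,600),interpolation=cv2.INTER_CUBIC)); print('crop org',u-35,v-38)
pickle.dump(P,open('P1.pkl','wb'))
cv2.imwrite('pics/crop1.png',np.hstack(out)[:,:800,::-1])
E
```

```text
side [([390, 32, 11, 6, 31], [394.8, 35.2]), ([283, 167, 21, 20, 293], [292.4, 176.6]), ([242, 171, 10, 9, 22], [247.5, 175.9]), ([308, 255, 17, 18, 91], [315.5, 262.3])]
[[302.0, 214.0], [282.0, 259.0], [230.0, 241.0], [240.0, 220.0], [293.0, 211.0]]
crop org 254 139
top []
[[265.0, 191.0]]
crop org 253 175
```

View pics/crop1.png

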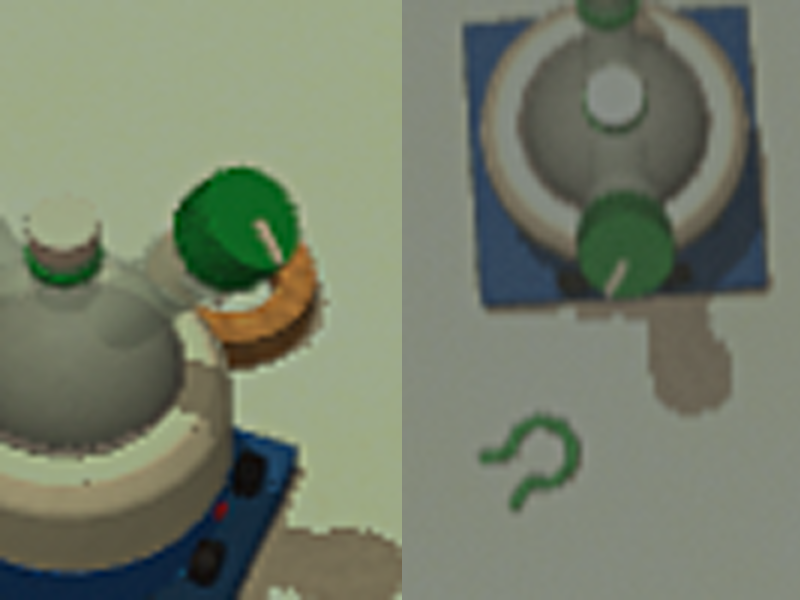

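Run:
```python
from h import *
import pickle
P=pickle.load(open('P1.pkl','rb'));T,Sd=P['top'],P['side']
ct=lambda x,y:[253+(x-402)/6,175+y/6]
cs=lambda x,y:[254+x/6,139+y/6]
def res(v,full=False):
    m=v[:3];h,lift,t=v[3:6]
    d=143+lift
    r=[]
    foot=mant(m,[[85,85,h],[85,-85,h],[-85,-85,h],[-85,85,h]])
    r.append(proj(T,foot)-[ct(463,22),ct(748,6),ct(768,290),ct(485,307)])
    X=mant(m,[[0,0,239],neck(d,23,t)])
    r.append(proj(T,X)-[ct(614,95),ct(610,296)])
    r.append(proj(Sd,X)-[cs(62,215),cs(279,263)])
    r=np.vstack(r)
    return r if full else np.r_[r.ravel(),(h-15)/20,(lift-10.5)/3]
s=least_squares(res,[690,-26,-3,10,10,.6])
print(s.x.round(2)); print(res(s.x,True).round(1).tolist())
m=s.x[:3]
for L in(s.x[4],13,5,0): print('cap mid',L,mant(m,neck(129+L))[0].round(1))
ov=[]
for n,p,sc in(('side',Sd,0),('top',T,0)):
    q=proj(p,mant(m,[neck(143+s.x[4],24,a) for a in np.linspace(0,6.28,12)])).round(1)
    print(n,'rim box crop',((q.min(0)-([254,139] if n=='side' else [253,175]))*6).round(),((q.max(0)-([254,139] if n=='side' else [253,175]))*6).round())
```

```text
[ 6.8631e+02 -2.9840e+01  2.3400e+00  1.6870e+01  9.1200e+00  4.7000e-01]
[[-0.1, 0.3], [-0.1, -0.0], [-0.2, -0.0], [-1.1, 0.1], [0.1, 0.1], [-0.6, -0.4], [0.3, -0.7], [0.2, -1.1]]
cap mid 9.117679924691936 [607.1 -33.1 263.1]
cap mid 13 [604.9 -33.2 266.3]
cap mid 5 [609.5 -33.  259.8]
cap mid 0 [612.4 -32.9 255.7]
side rim box crop [205. 157.] [299. 260.]
top rim box crop [176. 215.] [271. 299.]
```

The fit is good to about 1 px. The mantle is at (686,-30) with yaw 2.3°, cap_turn is about 0.47, and the cap's middle is near (606,-33,264.5). I'm moving over it, raised.

{"fn": "carry_out", "kwargs": {
  "rows": [
    [87,0.3,-0.23,-0.6,0],
    [87,0.58,-0.45,-0.8,0],
    [87,0.58,-0.45,-0.6,0],
    [87,0.58,-0.45,0,0],
    [87,0.58,-0.45,0,0],
    [87,0.58,-0.45,0,0],
    [87,0.58,-0.45,0,0],
    [87,0.58,-0.45,0,0],
    [87,0.58,-0.45,0,0],
    [87,0.58,-0.45,0,0],
    [87,0.58,-0.45,0,0],
    [87,0.58,-0.45,0,0]
  ],
  "squeeze": 12
}}

```text
time: 2.2
eef_pos: [408.9, -279.2, 338.7]
tcp_rot: [180.0, -0.0, 13.4]
force: [0.3, -0.5, -0.1]
opening: 86.9
```

{"fn": "carry_out", "kwargs": {
  "rows": [
    [87,0.62,-0.48,0,0],
    [87,0.62,-0.48,0,0],
    [87,0.62,-0.48,0,0],
    [87,0.62,-0.48,0,0],
    [87,0.62,-0.48,0,0],
    [87,0.62,-0.48,0,0],
    [87,0.62,-0.48,0,0],
    [87,0.62,-0.48,0,0],
    [87,0,0,0,1],
    [87,0,0,0,1],
    [87,0,0,0,1],
    [87,0,0,0,1]
  ]
}}

```text
time: 3.4
eef_pos: [604.8, -36.0, 338.3]
tcp_rot: [180.0, 0.0, -10.8]
force: [-0.1, -0.2, -0.2]
opening: 87.2
```

Run:
```python
from station import ctrl
s=ctrl.observe(); print(s['q'].round(1) if hasattr(s['q'],'round') else s['q'], s['eef_pos'],s['tcp_rot'])
```

```text
[  24.1   17.8  -32.6   76.1    9.5   88.8 -108.2] [604.76265101 -36.01070351 338.30713846] [ 1.79998229e+02  3.58366885e-03 -1.07868645e+01]
```

{"fn": "carry_out", "kwargs": {
  "rows": [
    [87,0.01,-0.06,0,1],
    [87,0,0,0,1],
    [87,0,0,0.5,0],
    [87,0,0,0.5,0],
    [87,0,0,0.46,0],
    [87,0,0,0,0],
    [40,0,0,0,0],
    [40,0,0,0,0],
    [40,0,0,0,0],
    [40,0,0,0,0],
    [40,0,0,0,0],
    [40,0,0,0,0]
  ],
  "squeeze": 12
}}

```text
time: 4.6
eef_pos: [606.9, -29.8, 266.7]
tcp_rot: [-179.7, -0.1, -22.4]
force: [3.0, 9.0, 2.5]
opening: 51.7
```

```bash
cat > look.py <<'E'
import sys
from station import ctrl
from h import *
n=sys.argv[1]; o=[]
for c in('side','top'):
    p=ctrl.grab_frame(c); u,v=proj(p,[[606,-33,265]])[0].round().astype(int)
    o.append(cv2.resize(p['frame'][v-38:v+37,u-50:u+50],(400,300),interpolation=cv2.INTER_CUBIC)); print(c,'org',u-50,v-38)
cv2.imwrite(f'pics/{n}.png',np.hstack(o)[:,:,::-1])
s=ctrl.observe();print(s['time'],s['eef_pos'].round(1),s['tcp_rot'].round(1),s['force'].round(1),s['torque'].round(2),round(s['opening'],1),s['q'].round(0))
E
python3 look.py a1
```

```text
side org 243 138
top org 240 178
4.7 [606.9 -29.8 266.7] [-1.797e+02 -1.000e-01 -2.240e+01] [4.4 8.  3.9] [ 2.01 -0.86  0.1 ] 51.2 [  23.   19.  -31.   83.   10.   80. -121.]
```

View pics/a1.png

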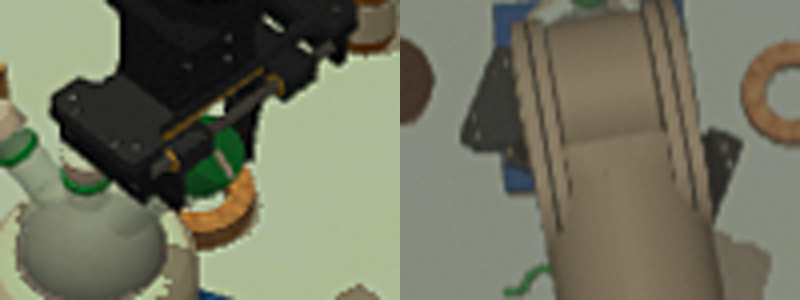

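The left half shows the fingers straddling the green cap, with the white line at (225,165) still visible. The top view is hidden by the arm. I'm rolling backward.

{"fn": "carry_out", "kwargs": {
  "rows": [
    [40,0,-0.05,0,-0.5],
    [40,0,0,0,-0.9],
    [40,0,0,-0.01,-0.9],
    [40,0,0,-0.01,-0.9],
    [40,0,0,-0.01,-0.9],
    [40,0,0,0,-0.9],
    [40,0,0,-0.01,-0.9],
    [40,0,0,0,-0.9],
    [40,0,0,0,-0.9],
    [40,0,0,0,-0.5],
    [40,0,0,0,0]
  ]
}}

```text
time: 5.8
eef_pos: [606.8, -31.3, 267.5]
tcp_rot: [180.0, -0.0, 26.7]
force: [0.8, -1.3, 0.4]
opening: 50.5
```

```bash
python3 look.py a2
```

```text
side org 243 138
top org 240 178
5.9 [606.8 -31.3 267.5] [180.   -0.   26.5] [-0.1 -0.7 -0.5] [-0.61 -0.25 -0.32] 50.0 [ 28.  20. -38.  83.  12.  81. -74.]
```

View pics/a2.png

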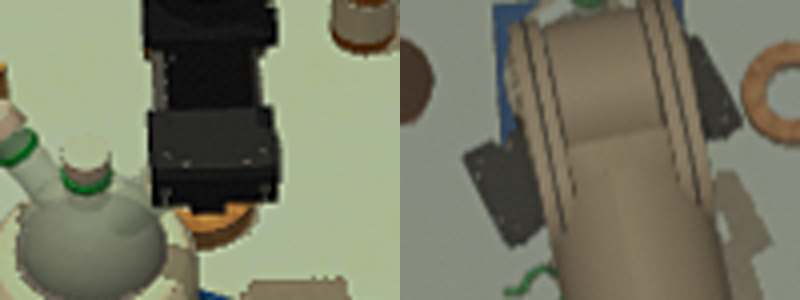

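The gripper hides the cap at this yaw. I'll open and roll back, since the white line showed at the other yaw.

{"fn": "carry_out", "kwargs": {
  "rows": [
    [87,0,0,0,0],
    [87,0,0,0,0],
    [87,0,0,0,0],
    [87,0,0,0,1],
    [87,0,0,0,1],
    [87,0,0,0,1],
    [87,0,0,0,1],
    [87,0,0,0,1],
    [87,0,0,0,1],
    [87,0,0,0,1],
    [87,0,0,0,1]
  ]
}}

```text
time: 7.0
eef_pos: [606.7, -30.8, 267.4]
tcp_rot: [-180.0, -0.0, -21.6]
force: [0.2, -0.1, 0.3]
opening: 86.9
```

```bash
cat > cap.py <<'E'
from station import ctrl
from h import *
m=np.array([686.31,-29.84,2.34])
p=ctrl.grab_frame('side')
hsv=cv2.cvtColor(p['frame'],cv2.COLOR_RGB2HSV)
u,v=proj(p,[[606,-33,265]])[0].round().astype(int)
sub=p['frame'][v-30:v+30,u-30:u+30].astype(int)
# white pixels inside the green cap's hull
g=cv2.inRange(hsv,(50,120,25),(75,255,255)); g[:v-30]=0;g[v+30:]=0;g[:,:u-20]=0;g[:,u+30:]=0
k,l,st,ce=cv2.connectedComponentsWithStats(g); i=1+st[1:,4].argmax(); print('cap blob',st[i].tolist())
gm=(l==i).astype(np.uint8)
hull=cv2.convexHull(np.argwhere(gm)[:,::-1].astype(np.int32)); H=np.zeros_like(gm); cv2.fillConvexPoly(H,hull,1)
f=p['frame'].astype(int); w=(H>0)&(f[:,:,0]>f[:,:,1]*.75)&(f.sum(2)>250)
q=np.argwhere(w)[:,::-1]; print('white px',len(q),q.mean(0) if len(q) else '')
if len(q)>2:
    # compare line samples (r 12..23) at turn t / lift on thread or on ridge
    best=[]
    for t in np.arange(-.65,1.65,.05):
        for name,off in(('thread',0),('ridge',8.2)):
            L=3.18*(1.6-t)+off
            X=proj(p,mant(m,[neck(143+L,r,t) for r in np.linspace(8,23,8)]))
            d=np.linalg.norm(q[:,None]-X[None],axis=2)
            best.append((d.min(1).mean()+d.min(0).mean(),name,round(t,2)))
    for nm in('thread','ridge'): print([(round(b[0],2),b[1],b[2]) for b in sorted(x for x in best if x[1]==nm)[:3]])
for t,L in((0,13.3),(-.3,14.2),(-.3,6),(0,5),(.5,3.5),(1,2),(1.6,0)):
    print(t,L,proj(p,mant(m,[neck(143+L),neck(143+L,23,t)])).round(1).tolist())
E
python3 cap.py; python3 look.py a3
```

```text
cap blob [285, 171, 17, 17, 151]
white px 11 [298.45454545 177.18181818]
[(np.float64(1.68), 'thread', np.float64(0.05)), (np.float64(1.68), 'thread', np.float64(0.0)), (np.float64(1.78), 'thread', np.float64(-0.05))]
[(np.float64(2.3), 'ridge', np.float64(0.5)), (np.float64(2.31), 'ridge', np.float64(0.45)), (np.float64(2.34), 'ridge', np.float64(0.55))]
0 13.3 [[297.0, 173.2], [303.9, 178.8]]
-0.3 14.2 [[297.2, 173.1], [304.7, 176.6]]
-0.3 6 [[295.4, 174.4], [302.9, 177.9]]
0 5 [[295.2, 174.6], [302.0, 180.1]]
0.5 3.5 [[294.8, 174.8], [299.3, 182.7]]
1 2 [[294.5, 175.0], [295.5, 183.3]]
1.6 0 [[294.1, 175.3], [290.6, 181.5]]
side org 243 138
top org 240 178
7.15 [606.7 -30.7 267.5] [180.   -0.  -21.2] [ 0.3  1.1 -0.4] [ 0.06  0.02 -0.04] 86.8 [  23.   19.  -31.   83.   10.   81. -120.]
```

View pics/a3.png

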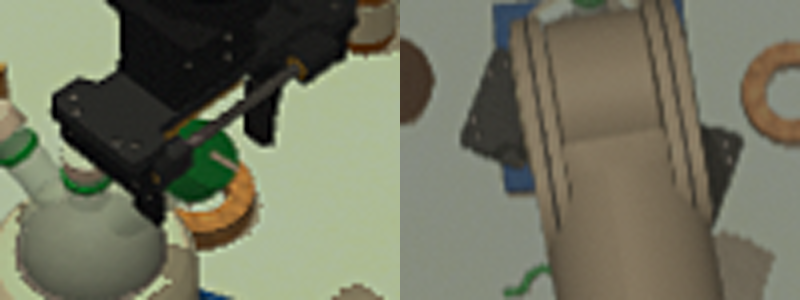

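The white line now runs from (212,155) to (238,170) in the crop, which puts cap_turn at about -0.2. The cap's right and lower edges moved by about 1.5 px, which matches an 8 mm drop into the thread start. Now the forward strokes.

{"fn": "carry_out", "kwargs": {
  "rows": [
    [87,0,0,0,-1],
    [87,0,0,0,-1],
    [87,0,0,0,-1],
    [87,0,0,0,-1],
    [87,0,0,0,-1],
    [87,0,0,0,-1],
    [87,0,0,0,-1],
    [87,0.04,0.02,0.15,-1],
    [40,0,0,0,-0.5],
    [40,0,0,0,0],
    [40,0,0,0,0],
    [40,0,0,0,0]
  ],
  "squeeze": 12
}}

```text
time: 8.35
eef_pos: [609.0, -31.1, 260.1]
tcp_rot: [180.0, -0.0, 29.6]
force: [0.1, -0.3, -0.3]
opening: 62.6
```

{"fn": "carry_out", "kwargs": {
  "rows": [
    [40,0,0,0,0],
    [40,0,0,0,0.5],
    [40,0,0,0.01,0.9],
    [40,0,0,0.01,0.9],
    [40,0,0,0.01,0.9],
    [40,0,0,0,0.9],
    [40,0,0,0.01,0.9],
    [40,0,0,0,0.9],
    [40,0,0,0.01,0.9],
    [40,0,0,0,0.9],
    [40,0,0,0,0.9],
    [40,0,0,0,0]
  ]
}}

```text
time: 9.55
eef_pos: [609.1, -28.1, 257.9]
tcp_rot: [-179.8, 0.0, -22.0]
force: [-0.2, 6.8, 0.9]
opening: 50.5
```

```bash
python3 cap.py|head -4; python3 look.py a4
```

```text
cap blob [288, 179, 11, 10, 58]
white px 1 [297. 182.]
0 13.3 [[297.0, 173.2], [303.9, 178.8]]
-0.3 14.2 [[297.2, 173.1], [304.7, 176.6]]
side org 243 138
top org 240 178
9.7 [609.1 -28.1 257.9] [-179.8    0.   -21.8] [-0.4  7.4  0.8] [ 1.97 -0.02  0.22] 50.8 [  23.   19.  -31.   84.   10.   80. -120.]
```

View pics/a4.png

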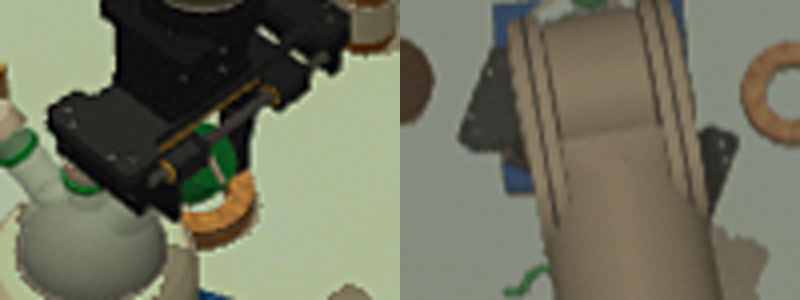

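The line now points to crop (222,182), so cap_turn is about 0.55 and the cap is screwing in. Second stroke.

{"fn": "carry_out", "kwargs": {
  "rows": [
    [87,0,0,0,0],
    [87,0,0,0,0],
    [87,0,0,0,-0.5],
    [87,0,0,0,-1],
    [87,0,0,0,-1],
    [87,0,0,0,-1],
    [87,0,0,0,-1],
    [87,0,0,0,-1],
    [87,0,0,0,-1],
    [87,0,0,0,-1],
    [87,0,0,0,-1],
    [87,0.03,0,0,0]
  ]
}}

```text
time: 10.9
eef_pos: [610.2, -31.2, 257.3]
tcp_rot: [180.0, 0.0, 29.1]
force: [0.7, -0.9, -0.7]
opening: 86.9
```

{"fn": "carry_out", "kwargs": {
  "rows": [
    [40,0,0,0,0],
    [40,0,0,0,0],
    [40,0,0,0,0],
    [40,0,0,0,0],
    [40,0,0,0,0],
    [40,0,0,0,0]
  ],
  "squeeze": 12
}}

```text
time: 11.5
eef_pos: [610.8, -31.9, 257.7]
tcp_rot: [179.9, -0.0, 28.9]
force: [2.7, -4.8, 1.5]
opening: 51.0
```

{"fn": "carry_out", "kwargs": {
  "rows": [
    [40,0,0,0,0.5],
    [40,0,0,0.01,0.9],
    [40,0,0,0.01,0.9],
    [40,0,0,0.01,0.9],
    [40,0,0,0,0.9],
    [40,0,0,0.01,0.9],
    [40,0,0,0,0.9],
    [40,0,0,0,0.9],
    [40,0,0,0,0.9],
    [40,0,0,0,0.9],
    [40,0,0,0,0]
  ]
}}

```text
time: 12.6
eef_pos: [610.3, -27.8, 255.7]
tcp_rot: [-179.8, 0.0, -22.6]
force: [0.1, 5.1, 1.0]
opening: 50.5
```

```bash
python3 look.py a5
```

```text
side org 243 138
top org 240 178
12.7 [610.3 -27.9 255.7] [-179.8    0.   -22.4] [-0.1  5.5  0.8] [ 1.55 -0.06  0.28] 50.5 [  22.   20.  -31.   84.   10.   80. -121.]
```

View pics/a5.png

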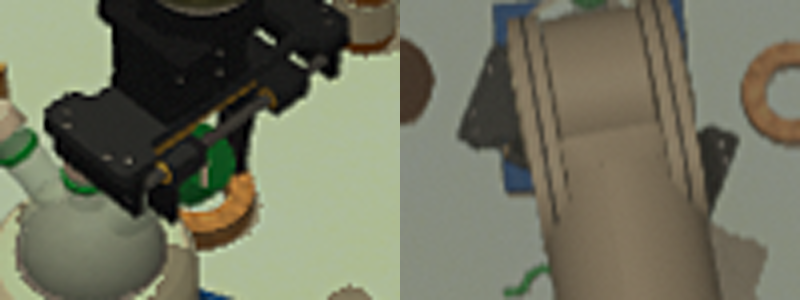

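The line tip is at crop (204,187), so cap_turn is about 1.1. A third stroke should take it to the stop.

{"fn": "carry_out", "kwargs": {
  "rows": [
    [87,0,0,0,0],
    [87,0,0,0,0],
    [87,0,0,0,-0.5],
    [87,0,0,0,-1],
    [87,0,0,0,-1],
    [87,0,0,0,-1],
    [87,0,0,0,-1],
    [87,0,0,0,-1],
    [87,0,0,0,-1],
    [87,0,0,0,-1],
    [87,0,0,0,-1],
    [87,0.03,0,0,0]
  ]
}}

```text
time: 13.9
eef_pos: [611.5, -30.6, 255.3]
tcp_rot: [180.0, 0.0, 28.5]
force: [-0.2, -0.5, -0.4]
opening: 87.0
```

{"fn": "carry_out", "kwargs": {
  "rows": [
    [40,0,0,0,0],
    [40,0,0,0,0],
    [40,0,0,0,0],
    [40,0,0,0,0],
    [40,0,0,0,0],
    [40,0,0,0,0]
  ],
  "squeeze": 12
}}

```text
time: 14.5
eef_pos: [612.3, -31.7, 255.8]
tcp_rot: [179.8, -0.0, 28.3]
force: [3.2, -5.2, 1.3]
opening: 51.4
```

{"fn": "carry_out", "kwargs": {
  "rows": [
    [40,0,0,0,0.5],
    [40,0,0,0.01,0.9],
    [40,0,0,0.01,0.9],
    [40,0,0,0,0.9],
    [40,0,0,0.01,0.9],
    [40,0,0,0,0.8],
    [40,0,0,0,0.8],
    [40,0,0,0,0.8],
    [40,0,0,0,0.8],
    [40,0,0,0,0.8],
    [40,0,0,0,0]
  ]
}}

```text
time: 15.6
eef_pos: [611.4, -28.2, 253.8]
tcp_rot: [-179.9, 0.0, -20.1]
force: [-1.2, 5.1, -0.6]
opening: 50.0
```

```bash
python3 look.py a6
```

```text
side org 243 138
top org 240 178
15.7 [611.4 -28.3 253.8] [-179.9    0.   -19.9] [-0.1  5.5 -0.9] [1.45 0.25 0.22] 50.6 [  22.   20.  -31.   83.   10.   80. -119.]
```

View pics/a6.png

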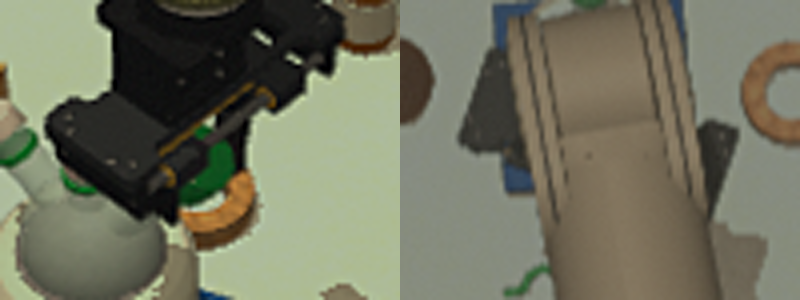

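The line is now hidden behind the finger, so the turn is past about 1.3. One more stroke with a firmer grip will seat it against the stop, then I'll let go, rise and check.

{"fn": "carry_out", "kwargs": {
  "rows": [
    [87,0,0,0,0],
    [87,0,0,0,0],
    [87,0,0,0,-0.5],
    [87,0,0,0,-1],
    [87,0,0,0,-1],
    [87,0,0,0,-1],
    [87,0,0,0,-1],
    [87,0,0,0,-1],
    [87,0,0,0,-1],
    [87,0,0,0,-1],
    [87,0,0,0,-0.5],
    [87,0.01,0,-0.02,0]
  ]
}}

```text
time: 16.9
eef_pos: [612.1, -30.6, 254.9]
tcp_rot: [180.0, 0.0, 27.9]
force: [-0.2, 0.4, 0.1]
opening: 87.1
```

{"fn": "carry_out", "kwargs": {
  "rows": [
    [40,0,0,0,0],
    [40,0,0,0,0],
    [40,0,0,0,0],
    [40,0,0,0,0],
    [40,0,0,0,0],
    [40,0,0,0,0]
  ],
  "squeeze": 16
}}

```text
time: 17.5
eef_pos: [612.8, -31.7, 255.3]
tcp_rot: [179.8, -0.0, 27.7]
force: [2.1, -5.8, 0.9]
opening: 50.3
```

{"fn": "carry_out", "kwargs": {
  "rows": [
    [40,0,0,0,0.5],
    [40,0,0,0,0.8],
    [40,0,0,0,0.8],
    [40,0,0,0,0.8],
    [40,0,0,0,0.8],
    [40,0,0,0,0.8],
    [40,0,0,0,0.5],
    [40,0,0,0,0]
  ]
}}

```text
time: 18.3
eef_pos: [612.2, -29.7, 255.1]
tcp_rot: [180.0, -0.0, -2.2]
force: [2.1, -1.0, 1.2]
opening: 47.7
```

{"fn": "carry_out", "kwargs": {
  "rows": [
    [87,0,0,0,0],
    [87,0,0,0,0],
    [87,0,0,0,0],
    [87,0,0,-0.3,0],
    [87,0,0,-0.6,0],
    [87,0,0,-0.7,0],
    [87,-1,0,-0.5,0],
    [87,-1,0,0,0],
    [87,-1,0,0,0],
    [87,-1,0,0,0]
  ]
}}

```text
time: 19.3
eef_pos: [415.7, -21.6, 358.1]
tcp_rot: [180.0, -0.1, -2.1]
force: [-0.5, -0.2, 0.5]
opening: 86.9
```

```bash
python3 cap.py|head -5
python3 - <<'E'
from station import ctrl
from h import *
o=[]
for c,org in(('side',(254,139)),('top',(253,175))):
    p=ctrl.grab_frame(c); o.append(cv2.resize(p['frame'][org[1]:org[1]+75,org[0]:org[0]+66],(396,450),interpolation=cv2.INTER_CUBIC))
    for L,t in((0,1.6),(1.6,1.1),(0.6,1.4)):
        print(c,L,t,((proj(p,mant([686.31,-29.84,2.34],[neck(143+L),neck(143+L,23,t)]))-org)*6).round().tolist())
cv2.imwrite('pics/a7.png',np.hstack(o)[:,:,::-1]); print(ctrl.observe()['eef_pos'])
E
```

```text
cap blob [281, 169, 20, 20, 288]
white px 15 [291.46666667 179.66666667]
[(np.float64(2.07), 'thread', np.float64(1.6)), (np.float64(2.08), 'thread', np.float64(1.55)), (np.float64(2.22), 'thread', np.float64(1.5))]
[(np.float64(3.16), 'ridge', np.float64(1.6)), (np.float64(3.67), 'ridge', np.float64(1.55)), (np.float64(4.22), 'ridge', np.float64(1.5))]
0 13.3 [[297.0, 173.2], [303.9, 178.8]]
side 0 1.6 [[241.0, 218.0], [219.0, 255.0]]
side 1.6 1.1 [[243.0, 217.0], [244.0, 265.0]]
side 0.6 1.4 [[241.0, 217.0], [229.0, 260.0]]
top 0 1.6 [[223.0, 248.0], [177.0, 250.0]]
top 1.6 1.1 [[223.0, 250.0], [183.0, 270.0]]
top 0.6 1.4 [[223.0, 249.0], [178.0, 258.0]]
[415.58476234 -21.88287697 359.50200309]
```

View pics/a7.png

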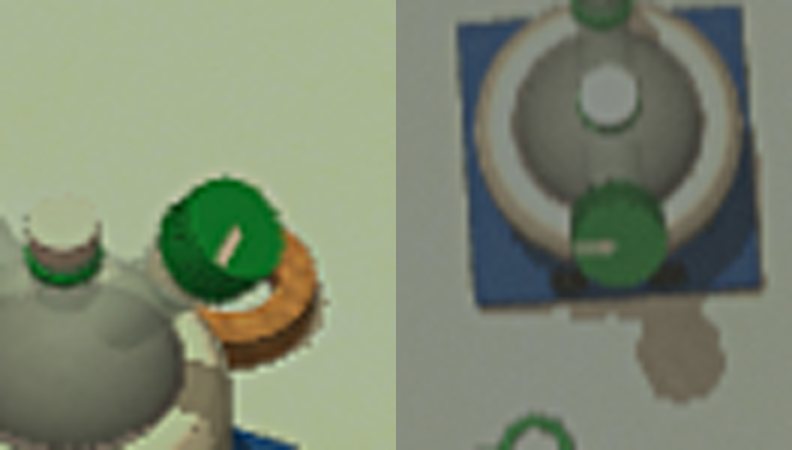

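The top crop shows the line running to (179,248), against a predicted (177,250) for turn 1.6. The side crop shows the line tip at about (220,263). The cap has moved down-left by the expected amount, so it is home. The arm is clear, so I'm handing in.

Run:
```python
from station import ctrl
from h import *
import pickle
P=pickle.load(open('P1.pkl','rb'))
p=ctrl.grab_frame('side'); d=cv2.absdiff(p['frame'],P['side']['frame']).max(2)
for n,X in dict(erl=[692,165,50],jar_b=[628,433,80],beaker=[493,445,40],jar_a=[490,-420,75],reagent=[628,-426,70],cork=[680,-204,20],clip=[516,26,5]).items():
    u,v=proj(p,[X])[0].astype(int); print(n,(d[max(0,v-15):v+15,u-15:u+15]>60).sum())
ctrl.close_job(); print(ctrl.observe()['time'])
```

```text
erl 0
jar_b 0
beaker 0
jar_a 846
reagent 0
cork 141
clip 0
the job is handed in; nothing more can be done
the job is handed in; nothing more can be done
```

The green cap is fully home and released. I turned it backward from about 0.47 to about -0.2 rad, and it dropped into the thread start. Three clockwise strokes, plus a fourth against the stop, then screwed it in. The tool could not be tilted, so each stroke was a roll of the vertical gripper straddling the cap with a 12–16 N grip. I handed the job in at about 19.5 s with the gripper open and well clear.

**Cap:** In the last pictures the white line matched turn 1.6 in both views. In the top view its tip was within about 2 px of the prediction on the 6x enlarged crop, and the cap sat at the home height. The drop itself was judged from a cap shift of about 1.5 px in the picture, which matches the expected 8 mm.

**Forces:** The outside force readings at the end of each move stayed below about 10 N.

**Bystanders:** Comparing the before and after side pictures, the Erlenmeyer flask, jar_b, beaker, reagent bottle and clip were unchanged. Two comparisons did show differences:
- **cork_ring:** it differed by 141 px, which I put down to the cap and its shadow moving in front of it. It looks unmoved in the last crop.
- **jar_a:** it differed by 846 px, almost the whole patch compared. The parked arm is probably in front of it, though I did not check this in a picture. A jar at that corner of the crop showed no visible change from the first grasp to the last stroke, and the gripper only ever passed high above it.

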